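# Stand up the fallen carton, then hold the test-ball tray over it

## Robot

A 6-joint arm with a two-finger parallel gripper is mounted at the origin on a cart in front of the work surface, level with it; the furniture and walls round the work are solid. World frame = base frame: x ahead of the robot, y to its left, z up, the work surface at z = 0. Lengths are in m, angles in rad, forces in N, time in s.
With the tool pointing down it reaches from about 0.3 to 0.825 m from the base axis. Payload 5.4 kg.
Tool frame: the origin (TCP) lies on the centre line of the jaws, within the pads' length; the fingertips stand env.tcp_to_tips ahead of it and the grasp point (between the pads) lies 11 mm behind it (env.tcp_to_tips is the distance from the TCP to the fingertips, in m); z points along the fingers, y is the line along which they close (so a half turn about z gives the same grasp; the last joint's range is limited). The gripper opens to 92 mm and grips with 3 to 60 N. Pads are 20 mm wide; open, the fingers measure 128 mm over their backs; the gripper's body (75 mm by 189 mm) begins 69 mm behind the grasp point.
Start: joints at [1.081, 0.158, 1.597, -0, 1.386, -0.21], TCP at [0.159, 0.553, 0.201] pointing down, gripper open.
Joint ranges: [-2.91, 2.91], [-0.94, 2.29], [0.18, 2.7], [-1.29, 4.43], [0.17, 2.64], [-3, 3]. Speed limits (rad/s): [2.57, 2.57, 3.14, 3.14, 3.14, 3.14].

## Interface

Orientations are given as a unit quaternion [x, y, z, w].
In Python, from workcell import sense, get_image, camera_model, job, env gives the robot as it stands.
- The arm moves only by the shell command python3 -m creep 'ROWS' [OPENING]. ROWS is a JSON object of lists of equal length, an entry for each row: "slide": the shift along the tool's x, y, z in mm, a list of three; "twist": the turn, a rotation vector about the tool's x, y, z in rad, a list of three. A call has 1 to 12 rows; each row is the pose to reach, as a shift and turn from the pose commanded when the call began, along the tool's axes at that moment; what a row does not reach only later rows make up. A row lasts 1/8 s, in which the tool goes at most 62.5 mm and 10.7 degrees, less where a joint would pass 70% of its speed; a pose out of reach is approached as far as the arm can. A call with a gripper value outside its range is refused whole. OPENING is the closure in counts, from 0 (fully open) to 255 (shut), set as the call begins (- or left out, the last holds). The fingers move at their own pace and stop on an object; the grip force is fixed at half the most. Time passes only in rows, so rows that repeat a pose let the fingers close. It gives the time, the measured TCP pose, the force, the opening and the grip force at its end, in the units of the state.
- sense(): the state, without advancing time (a new reading comes with each control period).
- get_image(name): name is "side" or "top"; returns the picture (420x560x3 uint8, red, green, blue); there is no depth.
- camera_model(name): a dict with "camera_matrix" (3x3 intrinsics, pixels), "R" (3x3) and "t" (3): a world point X has camera coordinates R X + t. Camera axes: x right, y down, z forward; pixel columns grow to the right and rows downward; lengths in m; the calibration is good to about 2 mm. A picture is of the moment at which its call begins. camera_model takes no time and is no camera call.
- job.finish_job(): hands the job in; it is judged then, once.
The state is a dict: "time": time; "q": joint angles; "qvel": joint speeds; "effort": joint torques, N m; "tcp_pos": TCP position; "orientation": TCP orientation; "contact_force": force on the tool from outside, world axes, zero at the start; "moment": the same for the moment, N m; "grip_width": finger opening in m; "finger_force": force on a finger pad.
Only numpy, scipy, OpenCV 4.12 (cv2) and the standard library are available. Lean on these libraries where they do the work, as an engineer would, in place of code of your own. Each camera call takes 0.05 s, during which the arm holds its last target. There are 200 camera calls.

## Task

The detector check needs its sample pack and test ball: in the row of green cartons on the grey plate, stand the one fallen carton up on its end again, squarely on the middle mark (green border) between its two neighbours, and let it go. Then lift the small blue tray with the upright handle, never letting the loose steel ball leave its pocket, and hold it level with the ball's pocket centred over that carton and the tray's underside 2 to 6 cm above the carton's top, touching no carton. Finish while still holding the tray there; do not put it down, and leave the two neighbouring cartons where they stand.

Things in the scene. Friction and masses are not known exactly. Their poses are not given: they have to be found in the camera images.
- lane: Fixed grey plate, 280 (x) x 160 (y) x 6 mm, on the table; black lips 14 mm high on the plate along its short ends. Origin: centre of its underside; z up. Three marks in a row along its x, at -108, 0 and +108 mm: white rectangles 44 x 88 mm (long side along y), the outer ones bordered grey, the middle one green. It lies to the right of the tray, its x pointing away from the robot within 0.45 rad.
- station (a point): Centre of the middle mark, on the plate's upper face (6 mm above the table).
- carton: The fallen green carton, 39 (x) x 122 (y) x 82 (z) mm, 45 to 95 g. It starts on the plate's middle, lying on a long narrow side, own z up, own y across the row within 0.15 rad, at least 50 mm clear of each neighbour. Origin: centre of the side it lies on. It must end on either 39 x 82 mm end, y vertical, 39 mm along the row like the neighbours. Grip across the 39 mm (x).
- carton_center (a point): Centre of the fallen carton's volume (61 mm above the plate when it stands on end).
- neighbour_near: Equal loose carton standing on end, 122 mm high, on the plate's mark at x = -108 mm: 39 mm along the row, 83 mm across it. Own y is vertical; origin at mid-height on one of its narrow 39 mm sides. Leave alone.
- neighbour_far: The same at the mark at x = +108 mm. Leave alone.
- tray: Loose blue plastic tray on the table: plate 150 (x) x 80 (y) x 9 mm, 0.18 to 0.29 kg, with a round pocket for the ball near its +x end (away from the robot at the start) and an upright handle in its middle. A yellow patch marks its -x end. Origin: centre of its underside; z up. Turned up to 0.7 rad at the start.
- handle (a point): Grip point of the tray's handle, 55 mm above the tray's underside, at own x = -5 mm, y = 0. The handle is an upright slab 44 (own x) x 16 (own y) mm, its top 72 mm above the tray's underside; pinch it from above across the 16 mm (own y).
- pocket (a point): Centre of the pocket's floor: own x = +45 mm, y = 0, 6 mm above the tray's underside. The pocket is 44 mm across and only 3 mm deep, so the ball rolls about in it and jumps out if the tray is tipped beyond some 35 degrees or jerked.
- ball_center (a point): Centre of the loose steel ball, 24 mm diameter, 56 g, in the tray's pocket.
Things that resemble listed ones, but are neither listed nor needed, are in the scene too. What is shaped like the carton but pink is not meant.

How it is judged:
On the way, in this order (a step that is already met when the one before it is completed fails the run):
1. the fallen carton stands on end on the middle mark, released (angle between the y axis of carton and the z axis of lane, either way round below 0.09 rad and angle between the x axis of carton and the x axis of lane, either way round below 0.26 rad and horizontal distance between carton_center and station below 0.018 m and height (world z) of carton_center below 0.075 m and linear speed of carton below 0.03 m/s and contact force between carton and the fingers below 0.2 N), for 0.3 s.
2. the tray is lifted off the table with the ball in its pocket (height (world z) of tray above 0.05 m and distance between ball_center and pocket below 0.024 m), for 0.2 s.
At the end, for the whole second after the job is handed in: Carton on end (0.09 rad), at rest, released, within 18 mm of the middle mark and 0.26 rad of the row; tray gripped, still, level within 0.1 rad, pocket within 25 mm of the carton's centre from above, underside 140 to 198 mm above the table, touching no carton, ball in its pocket (all of step 1 and distance between ball_center and pocket below 0.024 m and horizontal distance between pocket and carton_center below 0.025 m and height (world z) of tray between 0.14 and 0.198 m and angle between tray's own z axis and vertical below 0.1 rad and linear speed of tray below 0.03 m/s and contact force between tray and the fingers above 1 N and contact force between tray and carton below 0.1 N and contact force between tray and neighbour_near below 0.1 N and contact force between tray and neighbour_far below 0.1 N); the arm keeps its last pose, push and grip.
It fails at once if the ball leaves its pocket (distance between ball_center and pocket above 0.03 m).
It fails at once if a neighbouring carton is moved more than 20 mm or toppled (distance of any of neighbour_near, neighbour_far from where it was at the start of the episode above 0.02 m or angle between the y axis of any of neighbour_near, neighbour_far and the z axis of lane, either way round above 0.3 rad).
It also fails if it takes over 62 s, if anything falls off the work surface, if the arm or the gripper's body presses on something with over 40 N, if the wrist force passes 120 N, or if a joint passes its speed limit or range.

## Working session

There is one attempt and no reset: what is moved stays moved. The work goes in short steps, Python scripts to look and compute and a shell command to move; the robot and the scene stay as the last step left them, time stands still between calls to the robot, and variables do not carry over. Pictures are saved under pics/ and viewed, at most 10 in all, crops included, and the job is handed in when it is done.

```bash
mkdir -p pics
python3 - <<'E'
from workcell import *
import cv2
for n in("side","top"):
    cv2.imwrite(f"pics/{n}0.png",cv2.cvtColor(get_image(n),cv2.COLOR_RGB2BGR))
    print(n,camera_model(n))
print(sense(),env.tcp_to_tips)
E
```

```text
side {'camera_matrix': array([[466.81965165,   0.        , 278.77128345],
       [  0.        , 466.81965165, 208.63784229],
       [  0.        ,   0.        ,   1.        ]]), 'R': array([[-0.99976943, -0.01420811, -0.01610005],
       [ 0.00330888,  0.63889293, -0.76928855],
       [ 0.02121635, -0.76916445, -0.63869861]]), 't': array([0.52796318, 0.06594786, 1.02901572])}
top {'camera_matrix': array([[461.69834682,   0.        , 277.1590861 ],
       [  0.        , 461.69834682, 209.62660468],
       [  0.        ,   0.        ,   1.        ]]), 'R': array([[-0.01887668, -0.99954986,  0.02331837],
       [-0.9924414 ,  0.01590367, -0.12168458],
       [ 0.12125895, -0.02543912, -0.99229487]]), 't': array([0.0094744 , 0.52417655, 0.8942363 ])}
{'time': 0.1, 'q': array([ 1.08090797e+00,  1.59008928e-01,  1.59810235e+00, -6.86716679e-07,
        1.38618958e+00, -2.10068033e-01]), 'qvel': array([-0.00140433, -0.00225211, -0.0031827 , -0.00086662,  0.00118662,
       -0.00054577]), 'effort': array([-1.19391384e-04, -3.86503565e+01, -3.22959602e+01,  7.03551876e-02,
        3.39657103e-02, -2.67165080e-05]), 'tcp_pos': array([0.15852588, 0.55210538, 0.20040651]), 'orientation': array([ 1.39454039e-01,  9.90228176e-01, -8.02439505e-04, -2.92534207e-04]), 'contact_force': array([-0.11910594, -0.43914682, -0.83628885]), 'moment': array([-0.01116623,  0.0058319 ,  0.02885694]), 'finger_force': 0.0, 'grip_width': 0.0919922904312929} 0.008
```

View pics/top0.png

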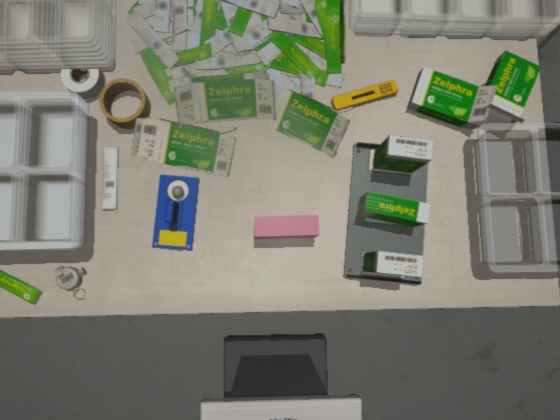

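View pics/side0.png

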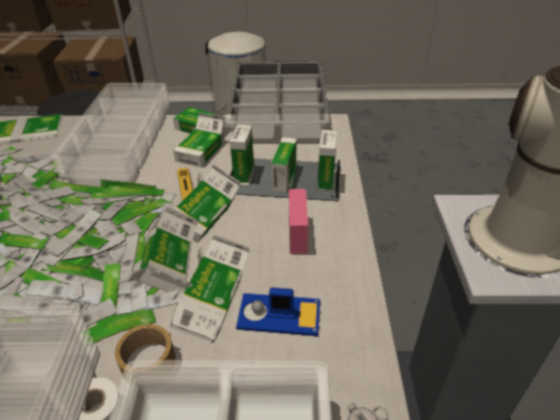

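The top view shows the lane at columns 345–430, rows 140–285, with the fallen carton at about (395,208). The tray is at (176,212), pocket end away from the robot. The side view shows the same layout. Next I'll enlarge both.

Run:
```python
import cv2,numpy as np
t=cv2.imread("pics/top0.png"); s=cv2.imread("pics/side0.png")
def c(i,x,y,w,h,k): return cv2.resize(i[y:y+h,x:x+w],None,fx=k,fy=k,interpolation=cv2.INTER_CUBIC)
a=c(t,340,135,100,150,4) ; b=c(t,145,170,65,85,4); d=c(s,225,120,130,85,3)
o=np.zeros((600,800,3),np.uint8); o[:600,:400]=a; o[:340,400:660]=b; o[345:600,400:790]=d
cv2.imwrite("pics/crop0.png",o)
```

```text
(no output)
```

View pics/crop0.png

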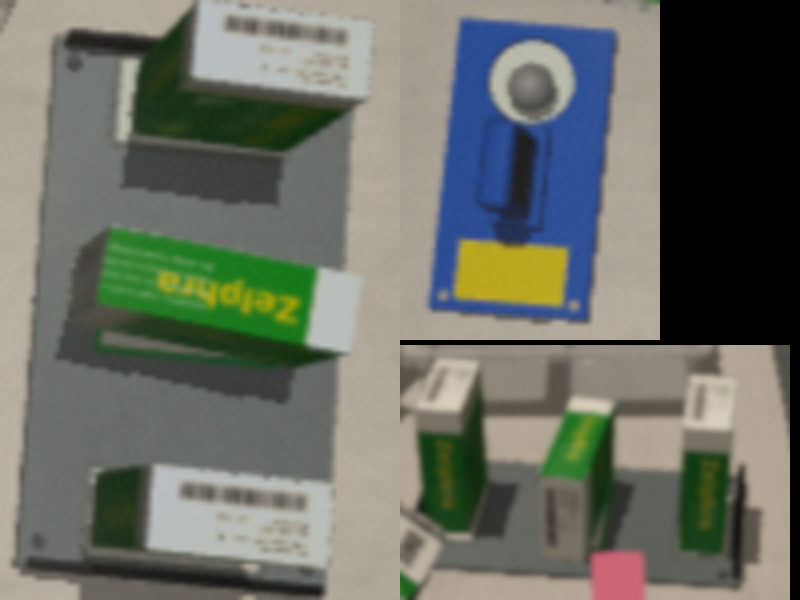

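The crop shows, in crop pixels:
- **Carton:** top-face corners at (115,228), (362,275), (350,353) and (97,308).
- **Plate:** corners at (52,33), (16,568) and (327,592).
- **Tray:** corners at (460,18), (615,32), (590,320) and (430,308).

```bash
cat > h.py <<'E'
import numpy as np
from workcell import *
def bp(px,z,n="top"):
    m=camera_model(n);R,t=m["R"],m["t"]
    d=R.T@np.linalg.inv(m["camera_matrix"])@np.r_[px,1.];C=-R.T@t
    return C+d*(z-C[2])/d[2]
def fit(model,pts):
    m=np.array(model,float);p=np.array(pts)[:,:2];a=m-m.mean(0);b=p-p.mean(0)
    th=np.arctan2((a[:,0]*b[:,1]-a[:,1]*b[:,0]).sum(),(a*b).sum())
    R=np.array([[np.cos(th),-np.sin(th)],[np.sin(th),np.cos(th)]])
    c=p.mean(0)-R@m.mean(0);return c,th,R,np.linalg.norm(a@R.T+p.mean(0)-p,axis=1)
def state():
    s=sense();return s
E
python3 - <<'E'
from h import *
L=lambda x,y:(340+x/4-.4,135+y/4-.4); T=lambda x,y:(145+(x-400)/4-.4,170+y/4-.4)
f=fit([(.14,.08),(-.14,.08),(-.14,-.08)],[bp(L(*p),.006) for p in[(52,33),(16,568),(327,592)]]);print("lane",f)
g=fit([(.0195,.061),(.0195,-.061),(-.0195,-.061),(-.0195,.061)],[bp(L(*p),.088) for p in[(115,228),(362,275),(350,353),(97,308)]]);print("carton",g)
h=fit([(.075,.04),(.075,-.04),(-.075,-.04),(-.075,.04)],[bp(T(*p),.009) for p in[(460,18),(615,32),(590,320),(430,308)]]);print("tray",h)
print("handle",h[0]+h[2]@[-.005,0])
E
```

```text
lane (array([ 0.51956158, -0.2267839 ]), np.float64(-0.10332837222637535), array([[ 0.99466637,  0.1031446 ],
       [-0.1031446 ,  0.99466637]]), array([0.00057643, 0.00047121, 0.00099729]))
carton (array([ 0.51815369, -0.2262836 ]), np.float64(-0.20280868653699957), array([[ 0.97950471,  0.20142124],
       [-0.20142124,  0.97950471]]), array([0.0018889 , 0.00066856, 0.00115367, 0.00058729]))
tray (array([0.52627391, 0.20749567]), np.float64(-0.08910764755436994), array([[ 0.99603254,  0.08898977],
       [-0.08898977,  0.99603254]]), array([0.00034432, 0.00115572, 0.00076739, 0.00066554]))
handle [0.52129375 0.20794062]
```

```bash
cat >> h.py <<'E'
from scipy.spatial.transform import Rotation as Ro
LC=np.array([.5196,-.2268]);LP=-.103
def tool(yaw,tilt):  # tool y along heading yaw, tilted about it (tool z down at 0)
    return Ro.from_euler('z',yaw)*Ro.from_euler('x',tilt)*Ro.from_matrix(np.array([[0,1,0],[1,0,0],[0,0,-1.]]))
def go(pos,R):
    s=sense();R0=Ro.from_quat(s["orientation"])
    print("slide mm",np.round(R0.inv().apply(np.array(pos)-s["tcp_pos"])*1000,1),"twist",np.round((R0.inv()*R).as_rotvec(),3))
E
python3 - <<'E'
from h import *
yaw=-.203;c=np.r_[.518,-.2263,0];R=tool(yaw,-.785)
g=c+Ro.from_euler('z',yaw).apply([0,.030,0])+[0,0,.053]
pre=g-R.apply([0,0,.16]);print(g,pre);go(pre,R)
E
```

```text
[ 0.52404826 -0.19691602  0.053     ] [ 0.54684859 -0.0861462   0.16618212]
slide mm [-549.5 -506.1   34.9] twist [ 0.582 -0.63   1.411]
```

```bash
python3 -m creep '{"slide":[[-20,-20,-10],[-60,-55,-20],[-110,-100,-30],[-160,-145,-30],[-210,-190,-30],[-260,-240,-30],[-310,-285,-30],[-360,-330,-30],[-410,-380,-20],[-460,-425,0],[-510,-470,20],[-549,-506,35]],"twist":[[0,0,0.08],[0.03,-0.03,0.2],[0.06,-0.07,0.33],[0.1,-0.11,0.46],[0.15,-0.16,0.59],[0.2,-0.22,0.72],[0.26,-0.28,0.85],[0.33,-0.35,0.98],[0.4,-0.42,1.1],[0.46,-0.49,1.21],[0.52,-0.56,1.31],[0.582,-0.63,1.411]]}'
python3 - <<'E'
from h import *
s=sense();print(s["q"],s["tcp_pos"])
yaw=-.203;R=tool(yaw,-.785);g=np.array([.5240,-.1969,.053]);go(g-R.apply([0,0,.16]),R);go(g,R)
E
```

```text
time: 1.6
tcp_pos: [0.5229, -0.0468, 0.1785]
orientation: [0.717, 0.582, -0.296, 0.242]
contact_force: [0.8, 0.8, 0.1]
grip_width: 0.092
finger_force: 0.0
[ 0.11315175  0.3396709   1.63094322 -0.73934374  1.49821293  0.50313966] [ 0.52287389 -0.04675827  0.17852266]
slide mm [-15.   31.4  32.6] twist [-0.     0.    -0.004]
slide mm [-14.9  31.5 192.6] twist [-0.     0.    -0.004]
```

```bash
python3 -m creep '{"slide":[[0,0,0],[0,0,0]],"twist":[[0,0,0],[0,0,0]]}'
python3 - <<'E'
from h import *
yaw=-.203;R=tool(yaw,-.785);g=np.array([.5240,-.1969,.053]);go(g-R.apply([0,0,.16]),R);go(g,R)
E
```

```text
time: 1.85
tcp_pos: [0.5218, -0.0449, 0.179]
orientation: [0.716, 0.584, -0.296, 0.241]
contact_force: [-1.1, 0.2, 0.7]
grip_width: 0.092
finger_force: 0.0
slide mm [-16.   32.8  34.1] twist [ 0.    -0.002  0.   ]
slide mm [-16.4  32.8 194.1] twist [ 0.    -0.002  0.   ]
```

```bash
python3 -m creep '{"slide":[[-8,16,17],[-16,33,34],[-16,33,64],[-16,33,94],[-16,33,124],[-16,33,154],[-16,33,180],[-16,33,194],[-16,33,194],[-16,33,194]],"twist":[[0,0,0],[0,0,0],[0,0,0],[0,0,0],[0,0,0],[0,0,0],[0,0,0],[0,0,0],[0,0,0],[0,0,0]]}'
python3 - <<'E'
from h import *
import cv2
yaw=-.203;R=tool(yaw,-.785);g=np.array([.5240,-.1969,.053]);go(g,R)
a=get_image("top")[110:310,300:500];b=get_image("side")[90:240,200:400]
o=np.zeros((600,800,3),np.uint8);o[:400,:400]=cv2.resize(a,(400,400));o[:300,400:]=cv2.resize(b,(400,300))
cv2.imwrite("pics/g1.png",o[:400,:,::-1])
E
```

```text
time: 3.1
tcp_pos: [0.5256, -0.1969, 0.0539]
orientation: [0.717, 0.584, -0.295, 0.242]
contact_force: [0.3, 1.2, 1.1]
grip_width: 0.0918
finger_force: 0.0
slide mm [ 0.4 -1.6  0.9] twist [ 0.002 -0.002 -0.001]
```

View pics/g1.png

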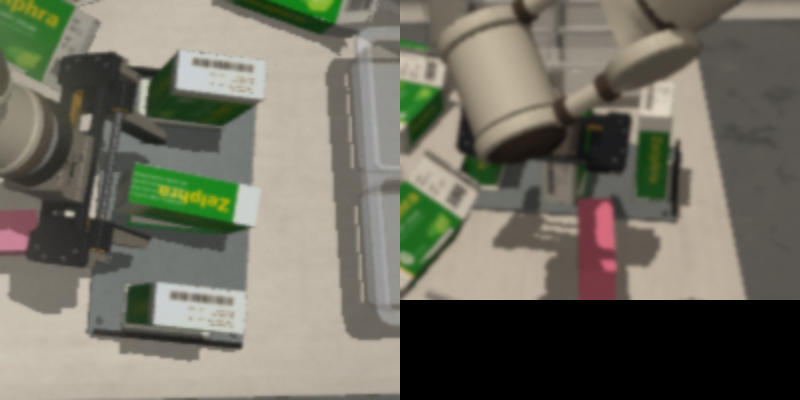

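The picture shows the fingers, at crop (140,125) and (130,238), straddling the +y end of the carton, clear of both neighbours. Closing now.

```bash
python3 -m creep '{"slide":[[0,0,0],[0,0,0],[0,0,0],[0,0,0],[0,0,0],[0,0,0],[0,0,0],[0,0,0]],"twist":[[0,0,0],[0,0,0],[0,0,0],[0,0,0],[0,0,0],[0,0,0],[0,0,0],[0,0,0]]}' 255
python3 - <<'E'
from h import *
s=sense();R0=Ro.from_quat(s["orientation"]);p=s["tcp_pos"]
# carton pose in tool: x centred by jaws, long axis horizontal
ax=R0.as_matrix()[:,1];yaw=np.arctan2(ax[1],ax[0]);print("yaw",yaw)
Rc=Ro.from_euler('z',yaw);u=Rc.apply([1,0,0]);c=np.r_[.518,-.2263,.047];c=c+u*(u@(p-c))
T=R0.inv()
off=T.apply(c-p);rc=T*Rc;print("carton in tool",off)
np.savez("g.npz",off=off,rc=rc.as_quat())
def goal(z,th,yaw,xy=LC):
    Rcg=Ro.from_euler('z',yaw)*Ro.from_euler('x',th);R=Rcg*rc.inv();go(np.r_[xy,z]-R.apply(off),R)
cc=c[:2]
goal(.047+.06,0,yaw,cc)
for k in range(1,10): goal(.107+.003*k,k*np.pi/18,yaw+(LP-yaw)*k/9,cc+(LC-cc)*k/9)
for z in(.12,.1,.08,.069): goal(z,np.pi/2,LP)
E
```

```text
time: 4.2
tcp_pos: [0.5247, -0.197, 0.053]
orientation: [0.716, 0.584, -0.296, 0.242]
contact_force: [0.0, -0.2, -0.5]
grip_width: 0.0373
finger_force: 30.0
yaw -0.20279374231570535
carton in tool [-1.70065421e-02 -5.37390486e-06  2.54527371e-02]
slide mm [-42.3   0.1 -42.5] twist [ 0. -0.  0.]
slide mm [-49.1  -0.1 -47.2] twist [-0.007  0.175 -0.008]
slide mm [-56.3  -0.3 -51. ] twist [-0.013  0.349 -0.018]
slide mm [-63.7  -0.4 -53.9] twist [-0.016  0.524 -0.029]
slide mm [-71.2  -0.3 -55.9] twist [-0.019  0.698 -0.041]
slide mm [-78.6  -0.2 -57. ] twist [-0.019  0.872 -0.053]
slide mm [-85.7   0.1 -57.2] twist [-0.017  1.047 -0.067]
slide mm [-92.4   0.5 -56.5] twist [-0.013  1.221 -0.081]
slide mm [-98.5   1.  -55.1] twist [-0.007  1.395 -0.095]
slide mm [-103.9    1.7  -53.1] twist [ 1.000e-03  1.569e+00 -1.100e-01]
slide mm [-94.1   1.7 -43.2] twist [ 1.000e-03  1.569e+00 -1.100e-01]
slide mm [-80.    1.6 -29. ] twist [ 1.000e-03  1.569e+00 -1.100e-01]
slide mm [-65.8   1.6 -14.8] twist [ 1.000e-03  1.569e+00 -1.100e-01]
slide mm [-58.1   1.6  -7. ] twist [ 1.000e-03  1.569e+00 -1.100e-01]
```

```bash
python3 -m creep '{"slide":[[-14,0,-14],[-32,0,-32],[-42,0,-42],[-49,0,-47],[-56,0,-51],[-64,0,-54],[-71,0,-56],[-79,0,-57],[-86,0,-57],[-92,0,-56],[-98,1,-55],[-104,2,-53]],"twist":[[0,0,0],[0,0,0],[0,0.05,0],[-0.005,0.175,-0.008],[-0.013,0.349,-0.018],[-0.016,0.524,-0.029],[-0.019,0.698,-0.041],[-0.019,0.872,-0.053],[-0.017,1.047,-0.067],[-0.013,1.221,-0.081],[-0.007,1.395,-0.095],[0.001,1.569,-0.11]]}'
python3 -m creep '{"slide":[[0,0,0],[0,0,0]],"twist":[[0,0,0],[0,0,0]]}'
cat >> h.py <<'E'
def goal(z,th,yaw,xy=LC):
    d=np.load("g.npz");rc=Ro.from_quat(d["rc"]);Rcg=Ro.from_euler('z',yaw)*Ro.from_euler('x',th);R=Rcg*rc.inv();go(np.r_[xy,z]-R.apply(d["off"]),R)
E
python3 - <<'E'
from h import *
import cv2
print(sense()["q"])
goal(.12,np.pi/2,LP);goal(.069,np.pi/2,LP)
a=get_image("top")[110:310,300:500];b=get_image("side")[90:240,200:400]
o=np.zeros((400,800,3),np.uint8);o[:400,:400]=cv2.resize(a,(400,400));o[:300,400:]=cv2.resize(b,(400,300))
cv2.imwrite("pics/g2.png",o[:400,:,::-1])
E
```

```text
time: 5.7
tcp_pos: [0.5195, -0.2344, 0.1664]
orientation: [0.685, 0.619, 0.287, -0.256]
contact_force: [0.4, 0.6, -0.5]
grip_width: 0.0381
finger_force: 30.0
time: 5.95
tcp_pos: [0.5196, -0.2329, 0.1651]
orientation: [0.686, 0.619, 0.284, -0.255]
contact_force: [0.8, 0.3, -0.3]
grip_width: 0.0377
finger_force: 30.0
[-0.93475888  0.54686661  1.37825597  0.51338956  1.81639381 -0.86252311]
slide mm [-10.6  -0.7  10.7] twist [0.    0.003 0.002]
slide mm [-46.7  -0.8  46.8] twist [0.    0.003 0.002]
```

View pics/g2.png

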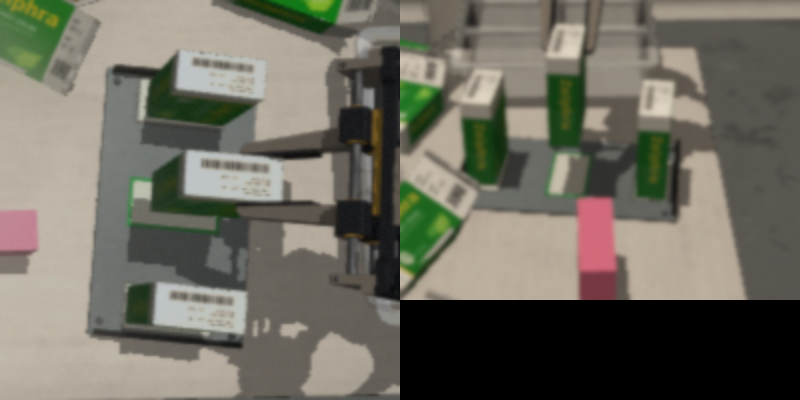

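The carton is upright in the grip over the middle mark (crop top view 220,180). Lowering it.

```bash
python3 -m creep '{"slide":[[-10,-1,10],[-20,-1,20],[-31,-1,31],[-39,-1,39],[-44,-1,44],[-45,-1,45],[-45,-1,45]],"twist":[[0,0.003,0.002],[0,0.003,0.002],[0,0.003,0.002],[0,0.003,0.002],[0,0.003,0.002],[0,0.003,0.002],[0,0.003,0.002]]}'
python3 - <<'E'
from h import *
goal(.067,np.pi/2,LP)
E
```

```text
time: 6.92
tcp_pos: [0.5185, -0.2329, 0.1006]
orientation: [0.686, 0.617, 0.286, -0.258]
contact_force: [-0.0, 0.1, -1.4]
grip_width: 0.0378
finger_force: 30.0
slide mm [-2.4  0.5  2.7] twist [ 0.    -0.002 -0.001]
```

```bash
python3 -m creep '{"slide":[[-1,0.5,1],[-2,0.5,2],[-2.5,0.5,2.5],[-2.5,0.5,2.5]],"twist":[[0,-0.002,0],[0,-0.002,0],[0,-0.002,0],[0,-0.002,0]]}'
python3 - <<'E'
from h import *
goal(.067,np.pi/2,LP)
E
```

```text
time: 7.42
tcp_pos: [0.5188, -0.2328, 0.0968]
orientation: [0.687, 0.618, 0.285, -0.257]
contact_force: [0.8, 0.0, -0.2]
grip_width: 0.0379
finger_force: 30.0
slide mm [ 0.1  0.2 -0.1] twist [ 0.    -0.001 -0.002]
```

```bash
python3 -m creep '{"slide":[[-0.5,0,0.5],[-1,0,1],[-1,0,1]],"twist":[[0,0,0],[0,0,0],[0,0,0]]}'
```

```text
time: 7.8
tcp_pos: [0.5188, -0.2329, 0.0957]
orientation: [0.686, 0.618, 0.285, -0.257]
contact_force: [-1.0, 0.4, 1.0]
grip_width: 0.0381
finger_force: 30.0
```

Run:
```python
from h import *
import cv2
a=get_image("side")[100:220,220:380]
cv2.imwrite("pics/g3.png",cv2.resize(a,(800,600),interpolation=cv2.INTER_CUBIC)[:,:,::-1])
```

```text
(no output)
```

View pics/g3.png

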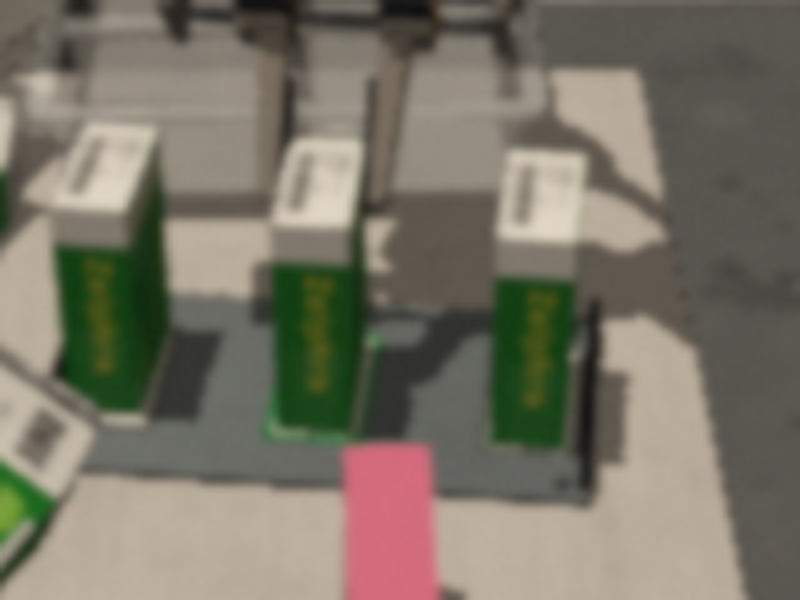

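The carton sits on the green-bordered mark (bottom edge about row 430, border row 437) and looks upright. I'll nudge down until it makes contact.

```bash
python3 -m creep '{"slide":[[-0.7,0,0.7],[-0.7,0,0.7],[-0.7,0,0.7]],"twist":[[0,0,0],[0,0,0],[0,0,0]]}'; python3 -m creep '{"slide":[[-0.7,0,0.7],[-0.7,0,0.7],[-0.7,0,0.7]],"twist":[[0,0,0],[0,0,0],[0,0,0]]}'
```

```text
time: 8.22
tcp_pos: [0.5188, -0.2329, 0.0957]
orientation: [0.686, 0.618, 0.285, -0.257]
contact_force: [-2.5, -0.5, 7.3]
grip_width: 0.0377
finger_force: 30.0
time: 8.6
tcp_pos: [0.5189, -0.2329, 0.0957]
orientation: [0.686, 0.618, 0.286, -0.257]
contact_force: [-3.9, -0.1, 10.4]
grip_width: 0.0379
finger_force: 30.0
```

```bash
python3 -m creep '{"slide":[[0,0,0],[0,0,0],[0,0,0],[0,0,0],[0,0,0],[0,0,0]],"twist":[[0,0,0],[0,0,0],[0,0,0],[0,0,0],[0,0,0],[0,0,0]]}' 70; python3 -m creep '{"slide":[[0,0,-5],[0,0,-20],[0,0,-45],[0,0,-80],[0,0,-115],[0,0,-150],[0,0,-170],[0,0,-180],[0,0,-180]],"twist":[[0,0,0],[0,0,0],[0,0,0],[0,0,0],[0,0,0],[0,0,0],[0,0,0],[0,0,0],[0,0,0]]}'
python3 - <<'E'
from h import *
import cv2
print(sense()["q"])
# tray grasp: tool y along tray y
hd=np.array([.5213,.2079]);R=tool(-.089-np.pi/2,0);R2=tool(-.089+np.pi/2,0)
for r in(R,R2): go([*hd,.2],r)
a=get_image("top")[110:310,300:500];b=get_image("side")[90:240,200:400]
o=np.zeros((400,800,3),np.uint8);o[:400,:400]=cv2.resize(a,(400,400));o[:300,400:]=cv2.resize(b,(400,300))
cv2.imwrite("pics/g4.png",o[:400,:,::-1])
E
```

```text
time: 9.35
tcp_pos: [0.5188, -0.2328, 0.0934]
orientation: [0.687, 0.618, 0.285, -0.257]
contact_force: [0.0, 0.4, -0.3]
grip_width: 0.0672
finger_force: 0.0
time: 10.48
tcp_pos: [0.5055, -0.3603, 0.2208]
orientation: [0.687, 0.618, 0.285, -0.257]
contact_force: [0.9, -0.2, -0.3]
grip_width: 0.0665
finger_force: 0.0
[-1.04978206  0.71341253  1.0218976   0.4834613   2.03823622 -0.86561973]
slide mm [385.3 -44.2 416.1] twist [-0.609 -0.618  1.466]
slide mm [385.3 -44.2 416.1] twist [ 0.621 -0.612 -1.498]
```

View pics/g4.png

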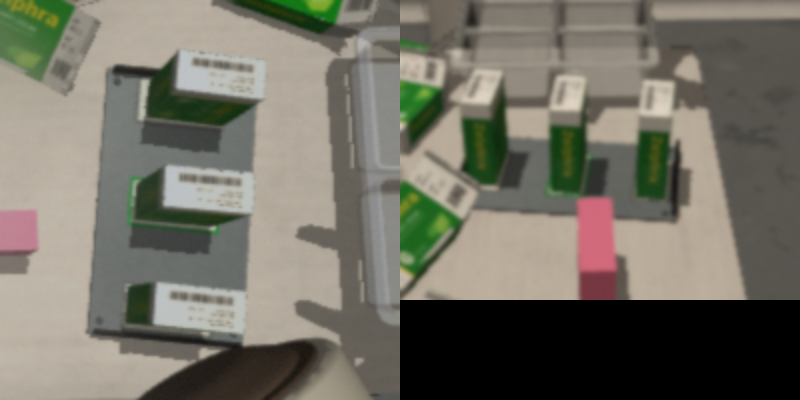

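The carton stands alone on the middle mark (top face centre about crop (206,190)), and both neighbours are untouched. Now to the tray handle.

```bash
python3 -m creep '{"slide":[[2,-1,2],[17,-4,21],[45,-8,51],[80,-12,88],[114,-16,126],[149,-20,163],[184,-24,201],[222,-29,242],[264,-33,287],[309,-37,336],[354,-41,383],[385,-44,416]],"twist":[[0.052,-0.051,-0.125],[0.104,-0.102,-0.25],[0.155,-0.153,-0.375],[0.207,-0.204,-0.5],[0.259,-0.255,-0.625],[0.31,-0.306,-0.75],[0.362,-0.357,-0.875],[0.414,-0.408,-1.0],[0.466,-0.459,-1.125],[0.518,-0.51,-1.25],[0.57,-0.56,-1.375],[0.621,-0.612,-1.498]]}'
python3 -m creep '{"slide":[[0,0,0],[0,0,0]],"twist":[[0,0,0],[0,0,0]]}'
python3 - <<'E'
from h import *
import cv2
print(sense()["q"],"carton",bp((403-.25,205-.25),.128))
go([.5213,.2079,.1],tool(-.089+np.pi/2,0))
E
```

```text
time: 12.08
tcp_pos: [0.52, 0.2109, 0.1995]
orientation: [0.041, 0.999, -0.0, 0.0]
contact_force: [1.6, 0.0, -0.1]
grip_width: 0.0667
finger_force: 0.0
time: 12.32
tcp_pos: [0.5204, 0.2081, 0.1993]
orientation: [0.044, 0.999, 0.0, -0.001]
contact_force: [0.2, -1.0, 0.1]
grip_width: 0.0667
finger_force: 0.0
[ 1.64241237e-01  1.23837974e-01  1.63933154e+00  8.96637643e-04
  1.38013371e+00 -1.31876357e+00] carton [ 0.51776737 -0.22474887  0.128     ]
slide mm [-1.1 -0.2 99.3] twist [ 0.    -0.002  0.001]
```

```bash
python3 -m creep '{"slide":[[-1,0,15],[-1,0,45],[-1,0,80],[-1,0,110],[-1,0,135],[-1,0,150],[-1,0,155],[-1,0,155],[-1,0,155]],"twist":[[0,-0.002,0],[0,-0.002,0],[0,-0.002,0],[0,-0.002,0],[0,-0.002,0],[0,-0.002,0],[0,-0.002,0],[0,-0.002,0],[0,-0.002,0]]}'
python3 - <<'E'
from h import *
import cv2
go([.5213,.2079,.044],tool(-.089+np.pi/2,0))
a=get_image("top")[140:290,110:260];b=get_image("side")[240:360,200:360]
o=np.zeros((400,800,3),np.uint8);o[:400,:400]=cv2.resize(a,(400,400));o[:300,400:]=cv2.resize(b,(400,300))
cv2.imwrite("pics/g5.png",o[:400,:,::-1])
E
```

```text
time: 13.45
tcp_pos: [0.5232, 0.2084, 0.0461]
orientation: [0.044, 0.999, 0.001, 0.002]
contact_force: [1.0, -0.5, 0.5]
grip_width: 0.0664
finger_force: 0.0
slide mm [ 1.8 -0.6  2.1] twist [0.002 0.004 0.001]
```

View pics/g5.png

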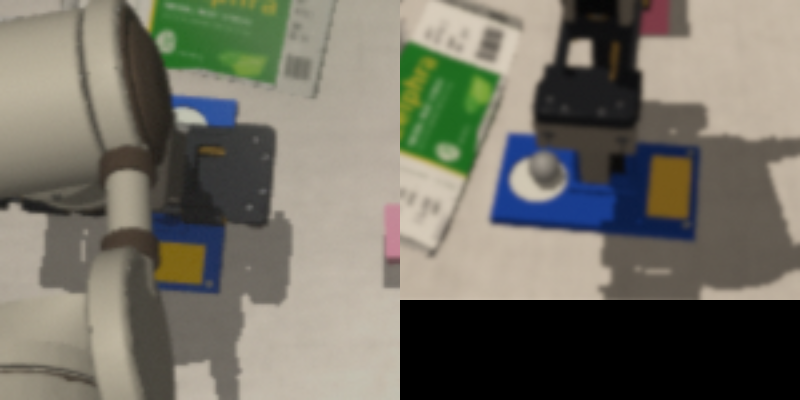

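The fingers are around the handle (side crop about (595,165)) and the ball sits in its pocket at (545,170). I'll make the small correction and close gently.

```bash
python3 -m creep '{"slide":[[1,0,1],[2,0,2],[2,0,2],[2,0,2],[2,0,2]],"twist":[[0,0.003,0],[0,0.004,0],[0,0.004,0],[0,0.004,0],[0,0.004,0]]}' 185; python3 -m creep '{"slide":[[0,0,0],[0,0,0],[0,0,0],[0,0,0],[0,0,0],[0,0,0]],"twist":[[0,0,0],[0,0,0],[0,0,0],[0,0,0],[0,0,0],[0,0,0]]}' 255
python3 - <<'E'
from h import *
s=sense();R0=Ro.from_quat(s["orientation"]);print(R0.as_matrix())
go([.5213,.2079,.044],tool(-.089+np.pi/2,0))
E
```

```text
time: 14.18
tcp_pos: [0.5203, 0.2085, 0.043]
orientation: [0.044, 0.999, 0.001, -0.001]
contact_force: [-0.1, 0.3, -0.8]
grip_width: 0.0255
finger_force: 0.0
time: 14.92
tcp_pos: [0.5203, 0.2086, 0.0431]
orientation: [0.044, 0.999, 0.001, -0.001]
contact_force: [0.1, 0.8, 0.5]
grip_width: 0.0151
finger_force: 30.0
[[-0.99610941  0.08810227 -0.00201036]
 [ 0.08809954  0.99611068  0.00140532]
 [ 0.00212635  0.00122275 -0.99999699]]
slide mm [-1.1 -0.6 -0.9] twist [ 0.001 -0.002  0.001]
```

```bash
python3 -m creep '{"slide":[[0,0,-2],[0,0,-7],[0,0,-16],[0,0,-30],[0,0,-48],[0,0,-70],[0,0,-94],[0,0,-118],[0,0,-140],[0,0,-156],[0,0,-165],[0,0,-168]],"twist":[[0,0,0],[0,0,0],[0,0,0],[0,0,0],[0,0,0],[0,0,0],[0,0,0],[0,0,0],[0,0,0],[0,0,0],[0,0,0],[0,0,0]]}'
python3 -m creep '{"slide":[[0,0,0],[0,0,0]],"twist":[[0,0,0],[0,0,0]]}'
python3 - <<'E'
from h import *
import cv2
th=-.089;hd=np.array([.5187,-.2258])-.05*np.array([np.cos(th),np.sin(th)]);print(hd)
go([*hd,.044+.168],tool(th+np.pi/2,0))
b=get_image("side")
cv2.imwrite("pics/g6.png",b[:,:,::-1])
E
```

```text
time: 16.42
tcp_pos: [0.5206, 0.2083, 0.2114]
orientation: [0.044, 0.999, 0.001, -0.001]
contact_force: [-0.0, 0.5, -3.3]
grip_width: 0.0157
finger_force: 30.0
time: 16.68
tcp_pos: [0.5201, 0.2082, 0.2101]
orientation: [0.044, 0.999, 0.0, -0.002]
contact_force: [-0.1, -0.5, -3.0]
grip_width: 0.0161
finger_force: 30.0
[ 0.46889789 -0.22135587]
slide mm [  13.1 -432.4   -2.1] twist [ 0.001 -0.004  0.001]
```

View pics/g6.png

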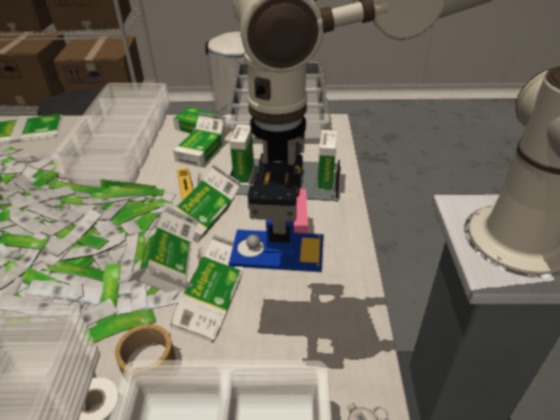

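The tray is held level with the ball in its pocket at (253,242). I'll carry it across gently in two legs.

```bash
python3 -m creep '{"slide":[[0,-2,0],[0,-8,0],[1,-19,0],[1,-36,0],[2,-58,0],[3,-84,0],[3,-112,0],[4,-140,0],[5,-166,-1],[6,-188,-1],[6,-204,-1],[6,-212,-1]],"twist":[[0,0,0],[0,0,0],[0,0,0],[0,0,0],[0,0,0],[0,0,0],[0,0,0],[0,0,0],[0,0,0],[0,0,0],[0,0,0],[0,0,0]]}'
python3 -m creep '{"slide":[[0,0,0],[0,0,0]],"twist":[[0,0,0],[0,0,0]]}'
python3 - <<'E'
from h import *
go([.4689,-.2214,.212],tool(-.089+np.pi/2,0))
E
```

```text
time: 18.23
tcp_pos: [0.4958, -0.0034, 0.2118]
orientation: [0.045, 0.999, 0.001, -0.001]
contact_force: [0.3, -0.3, -3.1]
grip_width: 0.0155
finger_force: 30.0
time: 18.48
tcp_pos: [0.496, -0.0018, 0.2117]
orientation: [0.044, 0.999, 0.001, -0.001]
contact_force: [-0.6, -0.6, -3.2]
grip_width: 0.0156
finger_force: 30.0
slide mm [   7.7 -221.1   -0.5] twist [ 0.001 -0.002  0.001]
```

```bash
python3 -m creep '{"slide":[[0,-2,0],[0,-8,0],[1,-19,0],[1,-36,0],[2,-58,0],[3,-85,0],[4,-114,0],[5,-143,0],[6,-170,0],[7,-194,0],[8,-212,0],[8,-221,0]],"twist":[[0,0,0],[0,0,0],[0,0,0],[0,0,0],[0,0,0],[0,0,0],[0,0,0],[0,0,0],[0,0,0],[0,0,0],[0,0,0],[0,0,0]]}'
python3 -m creep '{"slide":[[0,0,0],[0,0,0],[0,0,0],[0,0,0],[0,0,0],[0,0,0]],"twist":[[0,0,0],[0,0,0],[0,0,0],[0,0,0],[0,0,0],[0,0,0]]}'
python3 - <<'E'
from h import *
import cv2
go([.4689,-.2214,.212],tool(-.089+np.pi/2,0))
a=get_image("top")[110:310,300:500];b=get_image("side")[60:210,200:400]
o=np.zeros((400,800,3),np.uint8);o[:400,:400]=cv2.resize(a,(400,400));o[:300,400:]=cv2.resize(b,(400,300))
cv2.imwrite("pics/g7.png",o[:400,:,::-1])
E
```

```text
time: 19.98
tcp_pos: [0.4681, -0.2231, 0.2115]
orientation: [0.045, 0.999, 0.001, -0.001]
contact_force: [0.8, 0.0, -2.1]
grip_width: 0.0157
finger_force: 30.0
time: 20.72
tcp_pos: [0.4685, -0.2217, 0.2116]
orientation: [0.044, 0.999, 0.001, -0.001]
contact_force: [-0.0, -0.6, -3.3]
grip_width: 0.016
finger_force: 30.0
slide mm [-0.4  0.4 -0.4] twist [ 0.001 -0.002  0.001]
```

View pics/g7.png

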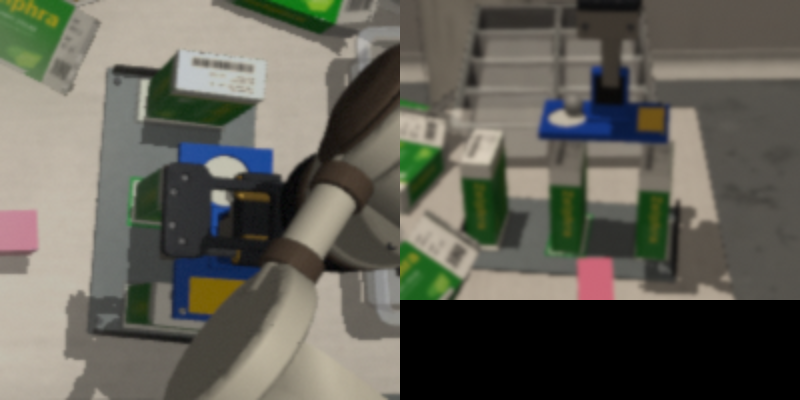

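The tray is level above the row, its pocket at top-crop (228,180) with the ball in it. The cartons are standing and nothing touches them. I'll check the pocket offset and hand in.

Run:
```python
from h import *
p=bp((414,199.5),.177);print(p);d=np.linalg.norm(p[:2]-[.5187,-.2258]);print(d)
if d<.013: print(job.finish_job())
```

```text
[ 0.52018972 -0.22973157  0.177     ]
0.004204346862609339
the job is handed in; nothing more can be done
None
```

I handed the job in with the fallen carton standing released on the middle mark and the tray held level above it, its underside about 4 cm over the carton's top. The last look showed the ball in its pocket about 4 mm off the carton's centre and both neighbours still in place; the hand-in returned no verdict.

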